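# Open the flip-top filler of the rinse-water reservoir

## Task

Open the filler of the small water reservoir: lift its hinged flip-top tab and lay it all the way back, then press the cap beneath it down until you feel it bottom, unscrew it anticlockwise and take it out. Stand the cap upright on its stem in the steel tray and let go, with the tab left open. Do not press or wrench the cap hard, set it down gently, and leave the other things where they are.

Things in the scene. Friction and masses are not known exactly. Their poses are not given: they have to be found in the camera images.
- tank: white water reservoir, housing 90 (x) x 160 (y) x 140 mm, fixed to the desk. Origin: centre of its underside, under the cap's axis; z up. Centred on top an aluminium neck collar of radius 31 mm, rim at z = 180 mm, in which the cap sits; two 11 mm thick hinge posts at y = -45 mm, x = +-22 mm, up to z = 236 mm
- tab (a joint): hinge of the steel flip-top tab, rad: 0 closed, lying level over the cap; 2.7 end stop, laid back over the -y end of the tank. Stiff friction hinge (0.12 N m): it stays where it is left. Fully back (above 2.4) it is out of a gripper's way. It may start up to 0.12 open
- tab_hinge (a point): point on the tab's hinge line, fixed on the tank at (0, -45, 230) mm in the tank's frame; the hinge line runs along the tank's x, a positive turn about +x opens the tab
- tab_bar (a point): middle of the tab's round T-bar (10 mm thick, 90 mm long, along the tank's x), 100 mm from the hinge line; closed, at (0, 55, 230) mm in the tank's frame. A 20 mm wide, 4 mm thick tongue joins it to a 54 mm disc over the cap. Either end may be pinched from above, 31 mm from the middle, fingers closing along the tank's y; the bar turns in the fingers as the tab swings
- cap: loose grey push-and-turn cap, 65 to 110 g. Origin: centre of the underside of its round flange (radius 28 mm, 5 mm thick), 197 mm over the tank's underside while locked; z up along its axis. Below the flange a stem of radius 13 mm, flat foot at z = -35 mm, with two lugs 6 mm wide at z = -27 to -21 mm, reaching 20 mm out along +-x. Radial play in the neck 1.5 mm
- neck (a point): centre of the collar's rim, on the cap's axis, 180 mm over the tank's underside. A light spring (3 N + 0.3 N per mm) holds the locked cap's lugs up in notches. To turn, it must be held down past the notches: by wear 3.5 to 14.5 mm, unseen; it bottoms hard 1.5 mm deeper (spring 4.5 to 8 N): feel for the stop, ease off under 1 mm, turn. Unlocked, it rises some 6 mm and lifts out
- tray: shallow loose steel tray, 191 (x) x 121 (y) x 15 mm, open on top, flat floor about 2 mm thick. Origin: centre of its underside. The desk's free strip runs from x = 0.447 to a shelf board whose front edge is at x = 0.600, 0.238 to 0.262 m up: keep the gripper's long side along it when reaching low into the tray
- tape_ring: roll of tan tape lying flat, 68 mm across, 19 mm high; bystander; origin at the centre of its underside
- dish: small white glass-shaped dish, 32 mm across, 22 mm high; bystander; origin at the centre of its underside
- timer: white kitchen-style timer cube with a grey dial, 46 mm; bystander; origin at the centre of its underside
- brush: long thin brush 13 x 164 x 19 mm; bystander; origin at the centre of its underside
- cap_grip (a point): on the cap's axis, 26 mm above its origin: TCP place for a grasp. The grip bar on the flange is 44 mm long (cap's x), 14 mm wide (y: fingers close along it), from z = 5 to 29 mm of the cap's frame. Locked, the cap's x stands at -0.59 rad from the tank's x. To unlock turn it anticlockwise seen from above by 1.18 rad (+-0.13 is good); end stop at 1.32

How it is judged:
By the outcome, as a careful person would: the job done as asked, in the order asked, and still so for the second after the job is handed in, with the robot touching nothing.
It also fails if it takes over 72 s, if anything falls off the work surface, if the arm or the gripper's body presses on something with over 40 N, if the wrist force passes 120 N, or if a joint passes its speed limit or range.

## Robot

A 6-joint arm with a two-finger parallel gripper is mounted at the origin on a cart in front of the work surface, level with it; the furniture and walls round the work are solid. World frame = base frame: x ahead of the robot, y to its left, z up, the work surface at z = 0. Lengths are in m, angles in rad, forces in N, time in s.
With the tool pointing down it reaches from about 0.2 to 0.875 m from the base axis. Payload 3.4 kg.
Tool frame: the origin (TCP) lies between the finger pads, 19 mm behind the fingertips; this is the grasp point; z points along the fingers, y is the line along which they close (so a half turn about z gives the same grasp; the last joint's range is limited). The gripper opens to 94 mm and grips with 3 to 60 N. Pads are 16 mm wide; open, the fingers measure 119 mm over their backs; the gripper's body (75 mm by 177 mm) begins 78 mm behind the grasp point.
Start: joints at [1.081, 0.276, 1.505, -0, 1.361, -0.121], TCP at [0.207, 0.536, 0.224] pointing down, gripper open.
Joint ranges: [-2.89, 2.89], [-0.75, 2.08], [0.22, 2.7], [-1.18, 4.32], [0.11, 2.71], [-2.7, 2.7]. Speed limits (rad/s): [2.57, 2.57, 3.14, 3.14, 3.14, 3.14].

## Interface

Orientations are given as a unit quaternion [w, x, y, z].
In Python, from workcell import * gives the robot as it stands.
- The arm moves only by the tool carry_out, never from a script. Its argument "targets" is a list of rows, each an object with "translation": the shift along the tool's x, y, z in units of 60 mm (1.0 is 60 mm), a list of three; "yaw": the turn about the tool's z in rad. In form: [{"translation": [dx, dy, dz], "yaw": yaw}, ...]. A call has 1 to 5 rows; each row shifts and turns the commanded pose from where the row before left it, along the tool's axes as they then stand; what a row does not reach is not made up. A row lasts 1/8 s, in which the tool goes at most 62.5 mm and 10.7 degrees, less where a joint would pass 70% of its speed; a pose out of reach is approached as far as the arm can. A call is refused whole if a number of a shift passes 1 or a number of a turn 0.188, either way. A call with a gripper value outside its range is refused whole. "hand" is the finger opening in mm, from 0 to 94, set as the call begins (left out, the last holds). The fingers move at their own pace and stop on an object; "force" is the grip in N (left out, the last holds). Time passes only in rows, so rows that do not move let the fingers close. It gives the time, the measured TCP pose, the force, the opening and the grip force at its end, in the units of the state.
- state(): the state, without advancing time (a new reading comes with each control period).
- snapshot(name): name is "side" or "top"; returns (picture, depth): 384x512x3 uint8, red, green, blue; 384x512 float32, m along the optical axis (not along the pixel's ray), 0 where there is no reading.
- camera_params(name): a dict with "fx", "fy", "cx", "cy" (pixels), "rvec" (rotation vector, rad) and "tvec" (3), from world to camera coordinates, as OpenCV has them. Camera axes: x right, y down, z forward; pixel columns grow to the right and rows downward; lengths in m; the calibration is good to about 2 mm. A picture is of the moment at which its call begins. camera_params takes no time and is no camera call.
- job_done(): hands the job in; it is judged then, once.
The state is a dict: "clock": time; "q": joint angles; "qvel": joint speeds; "effort": joint torques, N m; "tcp_pos": TCP position; "tool_rot": TCP orientation; "contact_force": force on the tool from outside, world axes, zero at the start; "wrist_torque": the same for the moment, N m; "gripper_width": finger opening in m; "gripper_force": force on a finger pad.
Only numpy, scipy, OpenCV 4.12 (cv2) and the standard library are available. Lean on these libraries where they do the work, as an engineer would, in place of code of your own. Each camera call takes 0.05 s, during which the arm holds its last target. There are 200 camera calls.

## Working session

There is one attempt and no reset: what is moved stays moved. The work goes in short steps, Python scripts to look and compute and a tool call to move; the robot and the scene stay as the last step left them, time stands still between calls to the robot, and variables do not carry over. Pictures are saved under pics/ and viewed, at most 10 in all, crops included, and the job is handed in when it is done.

Besides the shell and the picture viewer there is one more tool, called after ">>>" as name(argument=value, ...), one argument or row to a line, values as JSON. carry_out: Moves the arm, as the interface text tells. Its arguments: {"type":"object","properties":{"targets":{"type":"array","items":{"type":"object","properties":{"translation":{"type":"array","items":{"type":"number"}},"yaw":{"type":"number"}}}},"hand":{"type":"number"},"force":{"type":"number"}},"required":["targets"]}

```bash
mkdir -p pics; cat > h.py <<'E'
from workcell import *
import numpy as np, cv2
def cam(n):
    p=camera_params(n); R=cv2.Rodrigues(np.array(p['rvec'],float))[0]; t=np.array(p['tvec'],float).reshape(3)
    return p,R,t
def cloud(n,d):
    p,R,t=cam(n); v,u=np.mgrid[:d.shape[0],:d.shape[1]]
    c=np.stack([(u-p['cx'])/p['fx']*d,(v-p['cy'])/p['fy']*d,d],-1)
    return (c-t)@R
def proj(n,P):
    p,R,t=cam(n); c=np.atleast_2d(P)@R.T+t
    return np.stack([c[:,0]/c[:,2]*p['fx']+p['cx'],c[:,1]/c[:,2]*p['fy']+p['cy']],-1)
def ray(n,u,v,z):
    p,R,t=cam(n); o=-R.T@t; d=R.T@np.array([(u-p['cx'])/p['fx'],(v-p['cy'])/p['fy'],1]); return o+d*(z-o[2])/d[2]
def snap(n,f):
    a,d=snapshot(n); cv2.imwrite('pics/'+f+'.png',cv2.cvtColor(a,cv2.COLOR_RGB2BGR)); np.save('pics/'+f+'.npy',d); return a,d
E
python3 - <<'E'
from h import *
a,d=snap('top','t0'); b,e=snap('side','s0')
cv2.imwrite('pics/both.png',cv2.resize(cv2.cvtColor(np.vstack([a,b]),cv2.COLOR_RGB2BGR),(800,1200))[:600]) 
for n in('top','side'):
    p,R,t=cam(n); print(n,p['fx'],p['cx'],p['cy'],-R.T@t,R[2])
print(state()['tool_rot'],state()['tcp_pos'],(d>0).mean(),(e>0).mean())
E
```

```text
top 448.29804532546314 258.90205237326774 194.0396498272001 [0.4287475  0.09365246 1.52230786] [ 8.11185176e-02  3.62988735e-05 -9.96704462e-01]
side 383.6748123842444 251.62085113212447 189.17188556194174 [ 0.18797083 -0.80668681  0.75809274] [ 0.28780475  0.79674427 -0.53138215]
[-2.38451573e-04  1.83343412e-01  9.83048595e-01 -7.72290590e-04] [0.20705345 0.53589932 0.22353715] 0.9959716796875 0.9959615071614584
```

View pics/t0.png

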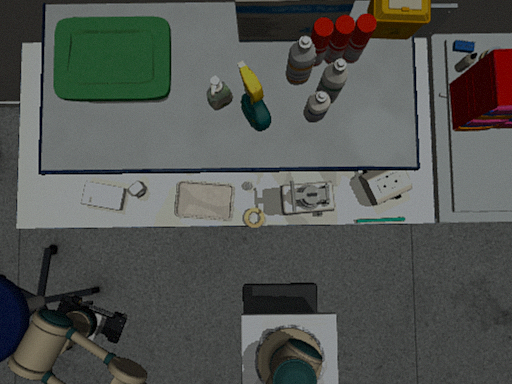

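View pics/s0.png

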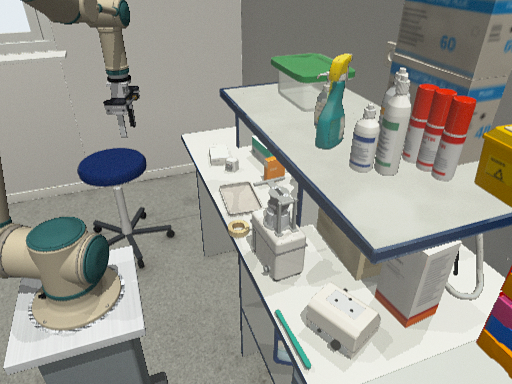

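The top view shows the tank at about (307,197), with its long axis along world y. The tray is at (205,200), the tape at (254,217), the dish near (247,186) and the shelf edge at v≈172. I'll zoom in on the tank and measure.

```bash
python3 - <<'E'
from h import *
a=cv2.imread('pics/t0.png'); b=cv2.imread('pics/s0.png')
A=cv2.resize(a[165:230,165:345],None,fx=4.4,fy=4.4,interpolation=cv2.INTER_CUBIC)
B=cv2.resize(b[175:285,210:320],None,fx=2.8,fy=2.8,interpolation=cv2.INTER_CUBIC)
C=np.zeros((600,800,3),np.uint8); C[:A.shape[0],:A.shape[1]]=A[:,:800]; C[290:290+B.shape[0],:B.shape[1]]=B
cv2.imwrite('pics/z0.png',C)
d=np.load('pics/t0.npy'); P=cloud('top',d)
np.set_printoptions(linewidth=250,precision=3,suppress=True)
print((P[172:222:2,274:344:3,2]*1000).astype(int))
m=(P[...,2]>.12)&(P[...,2]<.15)&(P[...,0]<.6)&(P[...,0]>.43)&(abs(P[...,1]+.08)<.2)
q=P[m]; print(m.sum(),q.min(0),q.max(0),cv2.minAreaRect(q[:,:2].astype(np.float32)*1000))
for z0,z1 in((.205,.25),):
    m=(P[...,2]>z0)&(P[...,2]<z1)&(P[...,0]<.595)&(P[...,0]>.40)&(abs(P[...,1]+.08)<.2); q=P[m]; print(m.sum(),q.min(0),q.max(0),cv2.minAreaRect(q[:,:2].astype(np.float32)*1000))
E
```

```text
[[ 234  228   -2   -1    0    3   -1    0    2    2    0    1    1    1    4    4   -6    1    0    7   -9   -1    4    1]
 [   0   -6    0    0    0    0    3    6   -4    1   -6    0   -4   -6    8    2    0    0    0    2   -1   -3    5    1]
 [   0   -3    1    2    3    4   -3    0    1   -3   -2   -3    4    1   -1    0    1   -2   -3    4    3   -7    4   -3]
 [   1   -1   -2    2    0    4    3    0    3    0   -2   -2    0   -1   -1    5   -5    2   -3    0   -3   -2    1 1522]
 [   0    4   -2   -2    3   -3   -3   -4    0   -2   -1    3    1    4    4   -2   -3    5   -6    0    0    2   -1    0]
 [   0   -1    5   -2    3   -3  241    0   -1   -2   -4    0    0    1    1    2  129  133  136   -4    2    1    0   -5]
 [   3    5    0    1   -4    1  244    0  133  131  143  134  134  134  136  135  139  230  137  137   -4   -2    8    2]
 [   1    3  102  138  142  132  240  134  141  141  141  141  235  231  138  144  138  234  136  137   -1   -2    5    3]
 [1522    4  107  137  141  140  241  136  146  137  181  232  237  227  240  141  189  232  139  141    2    1    1
[... 1572 characters left out ...]
 4    0   -7    4   -3    0   -6]
 [   0    5    2   -1   -2    0   -8    0    0   -2   -3    1   -5   -4    0   33   -2   -7   -1    1   -3    0   -1   -3]
 [   0    1    1    0    0   -1   -4   -1    0   -1    3    0    0   -1    8    7   -4   -4   -2    0    1    6    5   -1]
 [   0   -2    0    2    0   -3    2   -3    5    0    3    0   -5   -4   -1    0    1  -11   -3    1    3   -5    0    3]]
826 [ 0.481 -0.137  0.121] [0.578 0.025 0.15 ] ((529.537841796875, -56.70515441894531), (90.22891998291016, 160.49998474121094), 4.103346347808838)
569 [ 0.48  -0.109  0.207] [0.57  0.004 0.246] ((528.9229736328125, -52.04004669189453), (89.59478759765625, 109.61388397216797), 4.206493854522705)
```

View pics/z0.png

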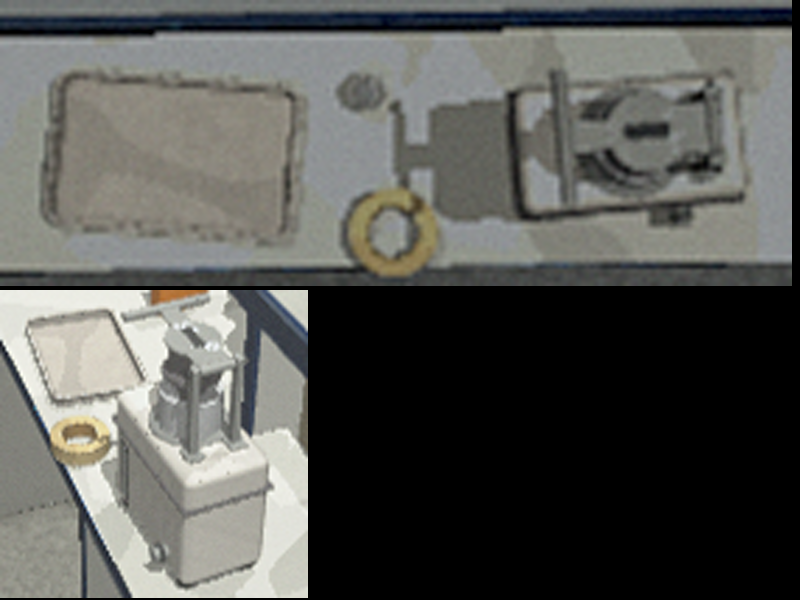

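The close-up shows the T-bar at crop x≈565, so the tank's +y points along world +y with a yaw of about 4°. The tab is nearly closed, with the two hinge posts at crop x≈715. The tray is at crop (42–305, 70–240). Next I'll measure the bar, the tray and the shelf clutter.

```bash
python3 - <<'E'
from h import *
np.set_printoptions(linewidth=250,precision=4,suppress=True)
a=cv2.imread('pics/t0.png'); d=np.load('pics/t0.npy'); P=cloud('top',d)
def rect(m,l):
    q=P[m]; r=cv2.minAreaRect(q[:,:2].astype(np.float32)*1000); print(l,m.sum(),r,'med z',np.median(q[:,2])); return q
X,Y,Z=P[...,0],P[...,1],P[...,2]
zone=(X>.44)&(X<.592)
bar=rect(zone&(Z>.215)&(Z<.26)&(Y>-.012)&(Y<.02),'bar')
c=bar[:,:2].mean(0); w=np.linalg.svd(bar[:,:2]-c)[2][0]; print('bar c',c,'ang',np.arctan2(w[1],w[0]))
hs=rect(zone&(Z>.125)&(Z<.15)&(abs(Y+.057)<.1),'house'); print(np.cov(hs[:,:2].T))
disc=zone&(Z>.215)&(Y<-.03)&(Y>-.08); print('disc z by y',[(yy,np.median(Z[disc&(abs(Y-yy)<.006)]).round(4)) for yy in(-.035,-.05,-.065,-.078)])
hsv=cv2.cvtColor(a,cv2.COLOR_BGR2HSV)
# tray: coloured deviation from desk within window
for u,v in((185,200),(205,195),(225,205),(177,200),(150,215),(260,178)): print((u,v),hsv[v,u],P[v,u])
win=np.zeros(Z.shape,bool); win[176:226,168:240]=1
m=win&((hsv[...,1]>25)|(hsv[...,2]<150))
n,L,S,C=cv2.connectedComponentsWithStats(m.astype(np.uint8)); k=1+S[1:,4].argmax(); print(S[k],C[k])
print('tray px rect',cv2.minAreaRect(np.argwhere(L==k)[:,::-1].astype(np.float32)))
r=cv2.minAreaRect(np.argwhere(L==k)[:,::-1].astype(np.float32)); print('tray corners',[ray('top',*p,.012)[:2] for p in cv2.boxPoints(r)], ray('top',*r[0],.012)[:2])
print('above shelf nearest items:')
for z in(.28,.32,.36,.42):
    q=P[(Z>z)&(Z<.6)&(X>.55)&(X<.9)&(abs(Y)<.45)]; print(z,q[q[:,0].argsort()[:4]])
E
```

```text
bar 117 ((525.4056396484375, -4.217432022094727), (89.59478759765625, 13.710346221923828), 4.206493854522705) med z 0.2398494932929427
bar c [ 0.5251 -0.0026] ang -3.067094899770768
house 818 ((529.5482177734375, -56.760841369628906), (90.17894744873047, 160.5138397216797), 4.2598557472229) med z 0.13860296324416554
[[ 0.0009 -0.0001]
 [-0.0001  0.0027]]
disc z by y [(-0.035, np.float64(0.2366)), (-0.05, np.float64(0.236)), (-0.065, np.float64(0.2342)), (-0.078, np.float64(0.2328))]
(185, 200) [ 16  29 132] [0.5353 0.3453 0.0011]
(205, 195) [ 18  26 145] [ 0.5519  0.2777 -0.0028]
(225, 205) [ 21  24 138] [0.5167 0.2094 0.0003]
(177, 200) [21 28 90] [0.5353 0.3715 0.0064]
(150, 215) [ 90   2 144] [0.4858 0.4639 0.0017]
(260, 178) [  0   0 141] [ 0.6082  0.0893 -0.0053]
[ 168  176   72   50 3186] [203.1999 200.6582]
tray px rect ((203.49996948242188, 200.49998474121094), (70.99998474121094, 48.99999237060547), -0.0)
tray corners [array([0.451 , 0.4006]), array([0.6169, 0.4013]), array([0.6139, 0.1604]), array([0.4481, 0.1619])] [0.5321 0.281 ]
above shelf nearest items:
0.28 [[0.7069 0.0884 0.2837]
 [0.7071 0.0912 0.2955]
 [0.7074 0.0885 0.3063]
 [0.7076 0.0884 0.2928]]
0.32 [[0.7081 0.0912 0.3273]
 [0.7088 0.0885 0.3242]
 [0.7093 0.0912 0.3337]
 [0.7093 0.0857 0.3216]]
0.36 [[0.7187 0.0963 0.3623]
 [0.7191 0.0937 0.3606]
 [0.7204 0.0936 0.366 ]
 [0.7204 0.091  0.3657]]
0.42 [[0.7375 0.1026 0.4803]
 [0.7376 0.1028 0.4636]
 [0.7378 0.1003 0.4712]
 [0.7378 0.1004 0.4627]]
```

>>> carry_out(
  targets=[
    {"translation": [0,0,-0.43],"yaw": -0.147},
    {"translation": [0,0,-0.43],"yaw": -0.147},
    {"translation": [0,0,-0.43],"yaw": -0.147},
    {"translation": [-0.41,-0.93,0],"yaw": 0},
    {"translation": [-0.41,-0.93,0],"yaw": 0},
  ],
  hand=40,
  force=15,
)

```text
clock: 0.72
tcp_pos: [0.2648, 0.4276, 0.3014]
tool_rot: [0.0, -0.037, 0.999, -0.0]
contact_force: [0.6, -0.3, -0.0]
gripper_width: 0.0476
gripper_force: 0.0
```

>>> carry_out(
  targets=[
    {"translation": [-0.41,-0.93,0],"yaw": 0},
    {"translation": [-0.41,-0.93,0],"yaw": 0},
    {"translation": [-0.41,-0.93,0],"yaw": 0},
    {"translation": [-0.41,-0.93,0],"yaw": 0},
    {"translation": [-0.41,-0.93,0],"yaw": 0},
  ],
)

```text
clock: 1.35
tcp_pos: [0.4076, 0.1574, 0.3015]
tool_rot: [0.0, -0.036, 0.999, 0.0]
contact_force: [0.5, 0.1, -0.1]
gripper_width: 0.04
gripper_force: 0.0
```

>>> carry_out(
  targets=[
    {"translation": [-0.41,-0.93,0],"yaw": 0},
    {"translation": [-0.41,-0.93,0],"yaw": 0},
    {"translation": [-0.41,-0.93,0],"yaw": 0},
    {"translation": [0,0,0],"yaw": 0},
    {"translation": [0,0,0],"yaw": 0},
  ],
)

```text
clock: 1.98
tcp_pos: [0.4924, -0.0022, 0.3011]
tool_rot: [-0.001, -0.036, 0.999, 0.001]
contact_force: [-0.7, 0.6, 0.2]
gripper_width: 0.0407
gripper_force: 0.0
```

```bash
cat >> h.py <<'E'
T=np.array([.5295,-.0567,0]); TY=.074
def tank(x,y,z): c,s=np.cos(TY),np.sin(TY); return T+np.array([c*x-s*y,s*x+c*y,z])
def head(s):
    w,x,y,z=s['tool_rot']; return np.arctan2(1-2*(x*x+z*z),2*(x*y-w*z))
def plan(p,h=None):
    s=state(); h0=head(s); h=h0 if h is None else h
    d=np.array(p)-s['tcp_pos']; c,sn=np.cos(h),np.sin(h)
    print('clock',round(s['clock'],2),'tcp',np.round(s['tcp_pos'],4),'h',round(h0,4),'yaw',round(-(h-h0),3),'shift',np.round(np.array([-sn*d[0]+c*d[1],c*d[0]+sn*d[1],-d[2]])/.06,3),'F',np.round(s['contact_force'],1),'w',s['gripper_width'],'gf',s['gripper_force'],'q6',s['q'][5])
E
python3 - <<'E'
from h import *
plan([.4943,-.0053,.235],np.pi/2+TY)
E
```

```text
clock 1.98 tcp [ 0.4924 -0.0022  0.3011] h 1.6422 yaw -0.003 shift [-0.028 -0.055  1.102] F [-0.7  0.6  0.2] w 0.04067375701199302 gf 0.0 q6 -1.7887093469689639
```

>>> carry_out(
  targets=[
    {"translation": [-0.03,-0.05,0.35],"yaw": 0},
    {"translation": [0,0,0.35],"yaw": 0},
    {"translation": [0,0,0.25],"yaw": 0},
    {"translation": [0,0,0.15],"yaw": 0},
    {"translation": [0,0,0],"yaw": 0},
  ],
)

```text
clock: 2.6
tcp_pos: [0.4946, -0.0047, 0.2354]
tool_rot: [-0.0, -0.037, 0.999, 0.0]
contact_force: [0.3, -0.3, -0.4]
gripper_width: 0.04
gripper_force: 0.0
```

>>> carry_out(
  targets=[
    {"translation": [0,0,0],"yaw": 0},
    {"translation": [0,0,0],"yaw": 0},
    {"translation": [0,0,0],"yaw": 0},
    {"translation": [0,0,0],"yaw": 0},
    {"translation": [0,0,0],"yaw": 0},
  ],
  hand=0,
  force=12,
)

```text
clock: 3.22
tcp_pos: [0.4951, -0.0056, 0.2359]
tool_rot: [0.0, -0.036, 0.999, -0.0]
contact_force: [-0.2, -1.0, 1.5]
gripper_width: 0.0092
gripper_force: 12.0
```

```bash
python3 - <<'E'
from h import *
plan(state()['tcp_pos'],np.pi/2+TY)
a0=.05; H=tank(-31,-45,230)  if 0 else tank(-.031,-.045,.230)
p=lambda a:H+np.array([-np.sin(TY)*.1*np.cos(a),np.cos(TY)*.1*np.cos(a),.1*np.sin(a)])
print([p(a) for a in(.0,.05,.1)])
for a in np.linspace(.05,2.65,14): print(round(a,2), 'y,z tool units from a0:',(np.array([.1*np.cos(a)-.1*np.cos(a0),-(.1*np.sin(a)-.1*np.sin(a0))])/.06).round(3))
a,d=snap('side','s1'); cv2.imwrite('pics/s1z.png',cv2.resize(cv2.cvtColor(a[120:290,190:350],cv2.COLOR_RGB2BGR),None,fx=3.2,fy=3.2,interpolation=cv2.INTER_CUBIC))
E
```

```text
clock 3.23 tcp [ 0.4951 -0.0056  0.2359] h 1.6429 yaw -0.002 shift [-0.  0. -0.] F [-0.2 -1.   1.5] w 0.009152600636496845 gf 11.999841928482056 q6 -1.79447071727861
[array([ 0.49451855, -0.00414243,  0.23      ]), array([ 0.49452779, -0.00426706,  0.23499792]), array([ 0.49455549, -0.00464064,  0.23998334])]
0.05 y,z tool units from a0: [ 0. -0.]
0.25 y,z tool units from a0: [-0.05  -0.329]
0.45 y,z tool units from a0: [-0.164 -0.642]
0.65 y,z tool units from a0: [-0.338 -0.925]
0.85 y,z tool units from a0: [-0.565 -1.169]
1.05 y,z tool units from a0: [-0.835 -1.362]
1.25 y,z tool units from a0: [-1.139 -1.498]
1.45 y,z tool units from a0: [-1.464 -1.571]
1.65 y,z tool units from a0: [-1.796 -1.578]
1.85 y,z tool units from a0: [-2.124 -1.519]
2.05 y,z tool units from a0: [-2.433 -1.396]
2.25 y,z tool units from a0: [-2.712 -1.213]
2.45 y,z tool units from a0: [-2.948 -0.98 ]
2.65 y,z tool units from a0: [-3.134 -0.703]
```

View pics/s1z.png

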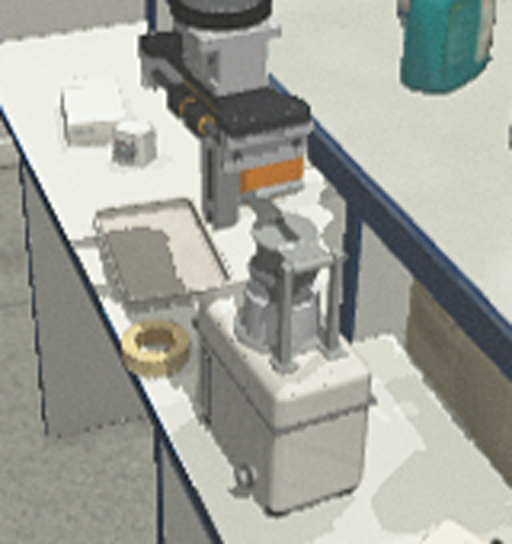

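>>> carry_out(
  targets=[
    {"translation": [0,-0.05,-0.33],"yaw": 0},
    {"translation": [0,-0.115,-0.315],"yaw": 0},
    {"translation": [0,-0.175,-0.285],"yaw": 0},
    {"translation": [0,-0.225,-0.245],"yaw": 0},
    {"translation": [0,0,0],"yaw": 0},
  ],
)

```text
clock: 3.9
tcp_pos: [0.4975, -0.0391, 0.3075]
tool_rot: [0.001, -0.036, 0.999, 0.001]
contact_force: [-1.7, 4.6, 5.4]
gripper_width: 0.0093
gripper_force: 12.0
```

```bash
python3 - <<'E'
from h import *
plan(tank(-.031,-.045+.1*np.cos(.85),.23+.1*np.sin(.85)),np.pi/2+TY)
E
```

```text
clock 3.9 tcp [ 0.4975 -0.0391  0.3075] h 1.6419 yaw -0.003 shift [0.007 0.018 0.04 ] F [-1.7  4.6  5.4] w 0.009298436878264474 gf 12.000990360975266 q6 -1.8611851551508483
```

>>> carry_out(
  targets=[
    {"translation": [0,-0.26,-0.21],"yaw": 0},
    {"translation": [0,-0.305,-0.145],"yaw": 0},
    {"translation": [0,-0.325,-0.08],"yaw": 0},
    {"translation": [0,-0.33,-0.005],"yaw": 0},
    {"translation": [0,0,0],"yaw": 0},
  ],
)

```text
clock: 4.53
tcp_pos: [0.5029, -0.1159, 0.3325]
tool_rot: [-0.0, -0.035, 0.999, -0.002]
contact_force: [-1.4, -1.4, 4.6]
gripper_width: 0.0096
gripper_force: 12.0
```

>>> carry_out(
  targets=[
    {"translation": [0,-0.33,0.06],"yaw": 0},
    {"translation": [0,-0.31,0.125],"yaw": 0},
    {"translation": [0,-0.28,0.185],"yaw": 0},
    {"translation": [0,0,0],"yaw": 0},
  ],
)

```text
clock: 5.03
tcp_pos: [0.5064, -0.1696, 0.3084]
tool_rot: [-0.001, -0.035, 0.999, -0.001]
contact_force: [0.3, -0.7, -0.8]
gripper_width: 0.0095
gripper_force: 12.0
```

```bash
python3 - <<'E'
from h import *
plan(tank(-.031,-.045+.1*np.cos(2.65),.23+.1*np.sin(2.65)),np.pi/2+TY)
E
```

```text
clock 5.03 tcp [ 0.5064 -0.1696  0.3084] h 1.6407 yaw -0.004 shift [-0.006 -0.371  0.52 ] F [ 0.3 -0.7 -0.8] w 0.00948394309883112 gf 12.002433389425278 q6 -2.0925200290979276
```

>>> carry_out(
  targets=[
    {"translation": [0,-0.2,0.22],"yaw": 0},
    {"translation": [0,-0.17,0.28],"yaw": 0},
    {"translation": [0,0,0.04],"yaw": 0},
    {"translation": [0,0,0],"yaw": 0},
  ],
)

```text
clock: 5.52
tcp_pos: [0.5082, -0.193, 0.2774]
tool_rot: [-0.0, -0.036, 0.999, -0.003]
contact_force: [-0.5, -7.2, 2.1]
gripper_width: 0.0094
gripper_force: 12.0
```

```bash
python3 - <<'E'
from h import *
plan(tank(-.031,-.045+.1*np.cos(2.7),.23+.1*np.sin(2.7)),np.pi/2+TY)
H=tank(-.031,-.045,.23); d=state()['tcp_pos']-H; print(d,np.arctan2(d[2],-np.sin(TY)*d[0]+np.cos(TY)*d[1]))
E
```

```text
clock 5.53 tcp [ 0.5082 -0.193   0.2774] h 1.6422 yaw -0.003 shift [-0.005 -0.018  0.077] F [-0.5 -7.2  2.1] w 0.009413077403381605 gf 12.000382393598557 q6 -2.128376745065892
[ 0.00629717 -0.08913386  0.04735018] 2.654305932800422
```

>>> carry_out(
  targets=[
    {"translation": [0,-0.02,0.05],"yaw": 0},
    {"translation": [0,0,0.03],"yaw": 0},
    {"translation": [0,0,0],"yaw": 0},
  ],
)

```text
clock: 5.9
tcp_pos: [0.5084, -0.1949, 0.2733]
tool_rot: [0.0, -0.036, 0.999, -0.004]
contact_force: [-1.7, -8.5, 4.4]
gripper_width: 0.0098
gripper_force: 12.0
```

>>> carry_out(
  targets=[
    {"translation": [0,0,0],"yaw": 0},
    {"translation": [0,0,0],"yaw": 0},
    {"translation": [0,0,0],"yaw": 0},
  ],
  hand=28,
)

```text
clock: 6.28
tcp_pos: [0.5082, -0.1898, 0.2723]
tool_rot: [-0.0, -0.036, 0.999, 0.001]
contact_force: [0.0, -1.0, 0.1]
gripper_width: 0.028
gripper_force: 0.0
```

>>> carry_out(
  targets=[
    {"translation": [0,0,-0.3],"yaw": 0},
    {"translation": [0,0,-0.7],"yaw": 0},
    {"translation": [0,0,-0.7],"yaw": 0},
    {"translation": [0,0,0],"yaw": 0},
  ],
)

```text
clock: 6.78
tcp_pos: [0.5097, -0.1907, 0.3782]
tool_rot: [0.003, -0.036, 0.999, -0.001]
contact_force: [-0.2, -0.1, -0.5]
gripper_width: 0.0277
gripper_force: 0.0
```

```bash
python3 - <<'E'
from h import *
plan(tank(0,0,.36),np.pi/2+TY-.59)
a,d=snap('side','s2'); cv2.imwrite('pics/s2z.png',cv2.resize(cv2.cvtColor(a[150:290,200:340],cv2.COLOR_RGB2BGR),None,fx=3.6,fy=3.6,interpolation=cv2.INTER_CUBIC))
P=cloud('side',d); p=proj('side',tank(0,-.045-.09,.273)); print(p)
E
```

```text
clock 6.78 tcp [ 0.5097 -0.1907  0.3782] h 1.6437 yaw 0.589 shift [0.815 2.105 0.303] F [-0.2 -0.1 -0.5] w 0.027683185848552862 gf 0.0 q6 -2.1299729782995045
[[306.63693362 206.8961903 ]]
```

View pics/s2z.png

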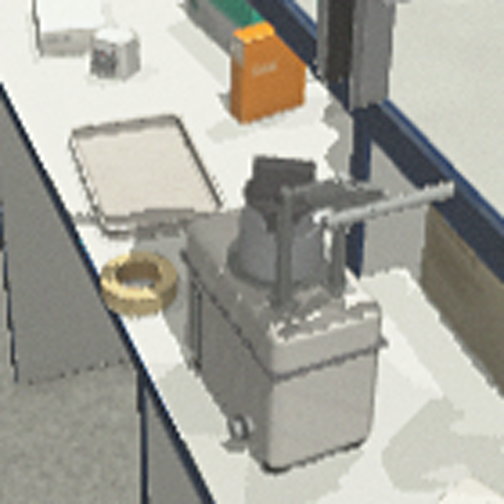

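The side view shows the tab fully back, with the bar at crop (395,200), and the cap's grip bar exposed at (285,175). I'll measure the grip bar from above.

```bash
python3 - <<'E'
from h import *
a,d=snap('top','t2'); P=cloud('top',d); X,Y,Z=P[...,0],P[...,1],P[...,2]
near=(np.hypot(X-T[0],Y-T[1])<.034)
for l,z0,z1 in(('bar',.216,.24),('flange',.195,.208),('collar+',.17,.24)):
    q=P[near&(Z>z0)&(Z<z1)]; r=cv2.minAreaRect(q[:,:2].astype(np.float32)*1000) if len(q)>3 else 0
    print(l,len(q),r,np.median(q[:,2]),q[:,:2].mean(0))
q=P[near&(Z>.216)&(Z<.24)][:,:2]; w=np.linalg.svd(q-q.mean(0))[2][0]; print('bar ang',np.arctan(w[1]/w[0]),'exp',TY-.59)
E
```

```text
bar 76 ((529.4967651367188, -56.41006851196289), (13.547189712524414, 43.856117248535156), 58.897090911865234) 0.22509361499253744 [ 0.52937628 -0.05638544]
flange 205 ((528.7283325195312, -55.98497772216797), (56.28620910644531, 53.446617126464844), 88.95819091796875) 0.2011883681825416 [ 0.52832196 -0.05603659]
collar+ 336 ((528.3907470703125, -55.27985763549805), (57.87871551513672, 57.63567352294922), 84.78783416748047) 0.2016081046233076 [ 0.52736392 -0.05382534]
bar ang -0.5261901744818205 exp -0.516
```

>>> carry_out(
  targets=[
    {"translation": [0,0,0],"yaw": 0.147},
    {"translation": [0,0,0],"yaw": 0.147},
    {"translation": [0,0,0],"yaw": 0.147},
    {"translation": [0,0,0],"yaw": 0.148},
    {"translation": [0.27,0.7,0.1],"yaw": 0},
  ],
  hand=30,
)

```text
clock: 7.5
tcp_pos: [0.5146, -0.1472, 0.3666]
tool_rot: [-0.002, 0.258, 0.966, -0.0]
contact_force: [-0.1, 1.4, -0.1]
gripper_width: 0.0299
gripper_force: 0.0
```

>>> carry_out(
  targets=[
    {"translation": [0.27,0.7,0.1],"yaw": 0},
    {"translation": [0.27,0.7,0.4],"yaw": 0},
    {"translation": [0,0,0.4],"yaw": 0},
    {"translation": [0,0,0.2],"yaw": 0},
    {"translation": [0,0,0],"yaw": 0},
  ],
)

```text
clock: 8.12
tcp_pos: [0.5275, -0.057, 0.3015]
tool_rot: [-0.002, 0.256, 0.967, 0.0]
contact_force: [-0.5, 0.6, 0.6]
gripper_width: 0.0299
gripper_force: 0.0
```

```bash
python3 - <<'E'
from h import *
plan([.5295,-.0565,.223],np.pi/2+TY-.59)
E
```

```text
clock 8.12 tcp [ 0.5275 -0.057   0.3015] h 1.0536 yaw -0.001 shift [-0.025  0.024  1.308] F [-0.5  0.6  0.6] w 0.02993510596897531 gf 0.0 q6 -1.2924944225950172
```

>>> carry_out(
  targets=[
    {"translation": [-0.025,0.025,0.4],"yaw": 0},
    {"translation": [0,0,0.4],"yaw": 0},
    {"translation": [0,0,0.3],"yaw": 0},
    {"translation": [0,0,0.17],"yaw": 0},
    {"translation": [0,0,0],"yaw": 0},
  ],
)

```text
clock: 8.75
tcp_pos: [0.5304, -0.0568, 0.2269]
tool_rot: [-0.0, 0.256, 0.967, 0.0]
contact_force: [-0.8, 0.1, -0.9]
gripper_width: 0.0299
gripper_force: 0.0
```

>>> carry_out(
  targets=[
    {"translation": [0,0,0],"yaw": 0},
    {"translation": [0,0,0],"yaw": 0},
    {"translation": [0,0,0],"yaw": 0},
    {"translation": [0,0,0],"yaw": 0},
  ],
  hand=0,
  force=25,
)

```text
clock: 9.25
tcp_pos: [0.5308, -0.0566, 0.2276]
tool_rot: [0.001, 0.255, 0.967, -0.0]
contact_force: [0.3, -0.2, 2.2]
gripper_width: 0.0137
gripper_force: 24.9
```

```bash
python3 - <<'E'
from h import *
plan([.5295,-.0565,.223],np.pi/2+TY-.59)
E
```

```text
clock 9.25 tcp [ 0.5308 -0.0566  0.2276] h 1.0541 yaw -0.001 shift [ 0.02  -0.01   0.076] F [ 0.3 -0.2  2.2] w 0.013687919267816769 gf 24.922872483730316 q6 -1.2905084715926314
```

>>> carry_out(
  targets=[
    {"translation": [0,0,0.035],"yaw": 0},
    {"translation": [0,0,0.035],"yaw": 0},
    {"translation": [0,0,0],"yaw": 0},
  ],
)

```text
clock: 9.62
tcp_pos: [0.5307, -0.0566, 0.2228]
tool_rot: [0.0, 0.256, 0.967, -0.0]
contact_force: [-0.3, -1.5, 3.7]
gripper_width: 0.014
gripper_force: 24.9
```

>>> carry_out(
  targets=[
    {"translation": [0,0,0.015],"yaw": 0},
    {"translation": [0,0,0],"yaw": 0},
  ],
)

```text
clock: 9.88
tcp_pos: [0.5307, -0.0565, 0.222]
tool_rot: [0.0, 0.256, 0.967, -0.0]
contact_force: [1.4, -1.5, 3.6]
gripper_width: 0.0132
gripper_force: 24.9
```

>>> carry_out(
  targets=[
    {"translation": [0,0,0.015],"yaw": 0},
    {"translation": [0,0,0],"yaw": 0},
  ],
)

```text
clock: 10.12
tcp_pos: [0.5307, -0.0565, 0.2211]
tool_rot: [0.0, 0.256, 0.967, -0.0]
contact_force: [1.2, -1.1, 4.0]
gripper_width: 0.014
gripper_force: 24.9
```

>>> carry_out(
  targets=[
    {"translation": [0,0,0.015],"yaw": 0},
    {"translation": [0,0,0],"yaw": 0},
  ],
)

```text
clock: 10.38
tcp_pos: [0.5306, -0.0565, 0.2201]
tool_rot: [0.0, 0.256, 0.967, -0.0]
contact_force: [2.1, -2.1, 3.9]
gripper_width: 0.014
gripper_force: 24.9
```

>>> carry_out(
  targets=[
    {"translation": [0,0,0.015],"yaw": 0},
    {"translation": [0,0,0],"yaw": 0},
  ],
)

```text
clock: 10.62
tcp_pos: [0.5307, -0.0565, 0.2193]
tool_rot: [0.0, 0.256, 0.967, 0.0]
contact_force: [1.8, -1.4, 4.7]
gripper_width: 0.014
gripper_force: 24.9
```

>>> carry_out(
  targets=[
    {"translation": [0,0,0.015],"yaw": 0},
    {"translation": [0,0,0],"yaw": 0},
  ],
)

```text
clock: 10.88
tcp_pos: [0.5307, -0.0565, 0.2192]
tool_rot: [0.001, 0.256, 0.967, -0.0]
contact_force: [0.7, -1.2, 8.3]
gripper_width: 0.0137
gripper_force: 24.9
```

>>> carry_out(
  targets=[
    {"translation": [0,0,0.01],"yaw": 0},
    {"translation": [0,0,0],"yaw": 0},
  ],
)

```text
clock: 11.12
tcp_pos: [0.5308, -0.0566, 0.2192]
tool_rot: [0.001, 0.256, 0.967, -0.0]
contact_force: [0.1, -0.9, 10.1]
gripper_width: 0.0138
gripper_force: 24.9
```

>>> carry_out(
  targets=[
    {"translation": [0,0,-0.035],"yaw": 0},
    {"translation": [0,0,0],"yaw": 0},
  ],
)

```text
clock: 11.38
tcp_pos: [0.5306, -0.0565, 0.2199]
tool_rot: [0.0, 0.256, 0.967, 0.0]
contact_force: [1.4, -1.8, 3.6]
gripper_width: 0.0137
gripper_force: 24.9
```

>>> carry_out(
  targets=[
    {"translation": [0,0,0],"yaw": -0.08},
    {"translation": [0,0,0],"yaw": -0.08},
    {"translation": [0,0,0],"yaw": -0.08},
    {"translation": [0,0,0],"yaw": 0},
  ],
)

```text
clock: 11.88
tcp_pos: [0.53, -0.056, 0.2194]
tool_rot: [-0.001, 0.138, 0.99, 0.0]
contact_force: [2.1, -1.5, 3.7]
gripper_width: 0.0138
gripper_force: 24.9
```

```bash
python3 - <<'E'
from h import *
plan(state()['tcp_pos'],1.054+1.18); s=state(); print(s['wrist_torque'])
E
```

```text
clock 11.88 tcp [ 0.53   -0.056   0.2194] h 1.293 yaw -0.941 shift [-0.  0. -0.] F [ 2.1 -1.5  3.7] w 0.013777611066198658 gf 24.925963282585144 q6 -1.5295918837771378
[-0.09629522 -0.23375311  0.06206484]
```

>>> carry_out(
  targets=[
    {"translation": [0,0,0],"yaw": -0.1},
    {"translation": [0,0,0],"yaw": -0.1},
    {"translation": [0,0,0],"yaw": -0.1},
    {"translation": [0,0,0],"yaw": -0.1},
    {"translation": [0,0,0],"yaw": 0},
  ],
)

```text
clock: 12.5
tcp_pos: [0.53, -0.0561, 0.2195]
tool_rot: [-0.0, -0.06, 0.998, 0.0]
contact_force: [0.1, -0.6, 5.2]
gripper_width: 0.0139
gripper_force: 24.9
```

```bash
python3 - <<'E'
from h import *
plan(state()['tcp_pos'],1.054+1.18); s=state(); print(s['wrist_torque'])
E
```

```text
clock 12.5 tcp [ 0.53   -0.0561  0.2195] h 1.6918 yaw -0.542 shift [-0.  0. -0.] F [ 0.1 -0.6  5.2] w 0.013909580308656662 gf 24.92810368537903 q6 -1.928300117020653
[-0.06092989 -0.13740315  0.043418  ]
```

>>> carry_out(
  targets=[
    {"translation": [0,0,0],"yaw": -0.11},
    {"translation": [0,0,0],"yaw": -0.11},
    {"translation": [0,0,0],"yaw": -0.11},
    {"translation": [0,0,0],"yaw": -0.11},
    {"translation": [0,0,0],"yaw": -0.1},
  ],
)

```text
clock: 13.12
tcp_pos: [0.5303, -0.0564, 0.2196]
tool_rot: [-0.0, -0.326, 0.945, 0.0]
contact_force: [0.4, -1.2, 4.6]
gripper_width: 0.0138
gripper_force: 24.9
```

>>> carry_out(
  targets=[
    {"translation": [0,0,0],"yaw": 0},
    {"translation": [0,0,0],"yaw": 0},
  ],
)

```text
clock: 13.38
tcp_pos: [0.5302, -0.0564, 0.2196]
tool_rot: [-0.0, -0.324, 0.946, 0.0]
contact_force: [0.5, -0.8, 4.1]
gripper_width: 0.0137
gripper_force: 24.9
```

```bash
python3 - <<'E'
from h import *
plan(state()['tcp_pos'],1.054+1.18); s=state(); print(s['wrist_torque'])
a,d=snap('top','t3'); 
E
```

```text
clock 13.38 tcp [ 0.5302 -0.0564  0.2196] h 2.2316 yaw -0.002 shift [-0.  0. -0.] F [ 0.5 -0.8  4.1] w 0.013682540153475638 gf 24.93167906999588 q6 -2.4680976804139227
[-0.12265186 -0.13679353  0.06564031]
```

>>> carry_out(
  targets=[
    {"translation": [0,0,-0.05],"yaw": 0},
    {"translation": [0,0,-0.07],"yaw": 0},
    {"translation": [0,0,-0.07],"yaw": 0},
    {"translation": [0,0,-0.07],"yaw": 0},
    {"translation": [0,0,0],"yaw": 0},
  ],
)

```text
clock: 14.05
tcp_pos: [0.5299, -0.0562, 0.2352]
tool_rot: [-0.001, -0.326, 0.946, 0.0]
contact_force: [0.7, -1.1, 0.7]
gripper_width: 0.0137
gripper_force: 24.9
```

>>> carry_out(
  targets=[
    {"translation": [0,0,-0.07],"yaw": 0},
    {"translation": [0,0,0],"yaw": 0},
  ],
)

```text
clock: 14.3
tcp_pos: [0.5301, -0.0562, 0.2395]
tool_rot: [-0.0, -0.326, 0.946, 0.0]
contact_force: [-0.9, -0.9, -0.7]
gripper_width: 0.0141
gripper_force: 24.9
```

>>> carry_out(
  targets=[
    {"translation": [0,0,-0.2],"yaw": 0},
    {"translation": [0,0,-0.4],"yaw": 0},
    {"translation": [0,0,-0.5],"yaw": 0},
    {"translation": [0,0,-0.5],"yaw": 0},
    {"translation": [0,0,0],"yaw": 0},
  ],
)

```text
clock: 14.92
tcp_pos: [0.5315, -0.0564, 0.3383]
tool_rot: [0.002, -0.326, 0.945, -0.001]
contact_force: [0.3, 0.2, -1.0]
gripper_width: 0.0143
gripper_force: 24.9
```

```bash
python3 - <<'E'
from h import *
a=cv2.imread('pics/t0.png'); v=cv2.cvtColor(a,cv2.COLOR_BGR2HSV)[...,2]
w=v[174:226,168:242]; m=(w<118).astype(np.uint8); m=cv2.morphologyEx(m,cv2.MORPH_CLOSE,np.ones((3,3)))
n,L,S,C=cv2.connectedComponentsWithStats(m); k=1+S[1:,4].argmax(); print(S[1:][S[1:,4]>20])
r=cv2.minAreaRect((np.argwhere(L==k)[:,::-1]+[168,174]).astype(np.float32)); print(r)
c=np.array([ray('top',*p,.012)[:2] for p in cv2.boxPoints(r)]); print(c,c.mean(0),np.linalg.norm(c-np.roll(c,1,0),axis=1))
plan([.52,.275,.33],np.pi/2)
E
```

```text
[[  6   7  59  37 305]]
((202.9821319580078, 198.91140747070312), (57.8320198059082, 35.18931579589844), 1.123302698135376)
[[0.48123622 0.38141215]
 [0.60037384 0.37944944]
 [0.59408558 0.18352829]
 [0.47502824 0.18673618]] [0.53768097 0.28278152] [0.19477492 0.11915379 0.19602203 0.11910054]
clock 14.93 tcp [ 0.5315 -0.0564  0.3383] h 2.2342 yaw 0.663 shift [0.191 5.523 0.138] F [ 0.3  0.2 -1. ] w 0.014295350925126599 gf 24.914512038230896 q6 -2.4705104361566783
```

>>> carry_out(
  targets=[
    {"translation": [0,0,0],"yaw": 0.166},
    {"translation": [0,0,0],"yaw": 0.166},
    {"translation": [0,0,0],"yaw": 0.166},
    {"translation": [0,0,0],"yaw": 0.165},
    {"translation": [0.03,0.4,0],"yaw": 0},
  ],
)

```text
clock: 15.55
tcp_pos: [0.528, -0.0329, 0.3338]
tool_rot: [-0.001, 0.001, 1.0, 0.0]
contact_force: [-0.7, 0.3, 0.1]
gripper_width: 0.0137
gripper_force: 24.9
```

>>> carry_out(
  targets=[
    {"translation": [0.03,0.7,0],"yaw": 0},
    {"translation": [0.03,0.8,0],"yaw": 0},
    {"translation": [0.03,0.8,0],"yaw": 0},
    {"translation": [0.03,0.8,0],"yaw": 0},
    {"translation": [0.03,0.8,0],"yaw": 0},
  ],
)

```text
clock: 16.18
tcp_pos: [0.5185, 0.2031, 0.3341]
tool_rot: [-0.001, -0.0, 1.0, -0.0]
contact_force: [0.9, 0.6, -0.7]
gripper_width: 0.014
gripper_force: 24.9
```

>>> carry_out(
  targets=[
    {"translation": [0,0.7,0.2],"yaw": 0},
    {"translation": [0,0.4,0.6],"yaw": 0},
    {"translation": [0,0,0.7],"yaw": 0},
    {"translation": [0,0,0.5],"yaw": 0},
    {"translation": [0,0,0],"yaw": 0},
  ],
)

```text
clock: 16.8
tcp_pos: [0.5169, 0.2669, 0.2119]
tool_rot: [-0.004, -0.0, 1.0, -0.001]
contact_force: [-0.0, -0.7, -0.6]
gripper_width: 0.0137
gripper_force: 24.9
```

```bash
python3 - <<'E'
from h import *
plan([.52,.275,.069],np.pi/2)
a,d=snap('side','s4'); cv2.imwrite('pics/s4z.png',cv2.resize(cv2.cvtColor(a[60:270,170:340],cv2.COLOR_RGB2BGR),None,fx=2.8,fy=2.8,interpolation=cv2.INTER_CUBIC))
E
```

```text
clock 16.8 tcp [0.5169 0.2669 0.2119] h 1.5712 yaw 0.0 shift [-0.052  0.135  2.382] F [-0.  -0.7 -0.6] w 0.013654263498814427 gf 24.91457462310791 q6 -1.2144167300443596
```

View pics/s4z.png

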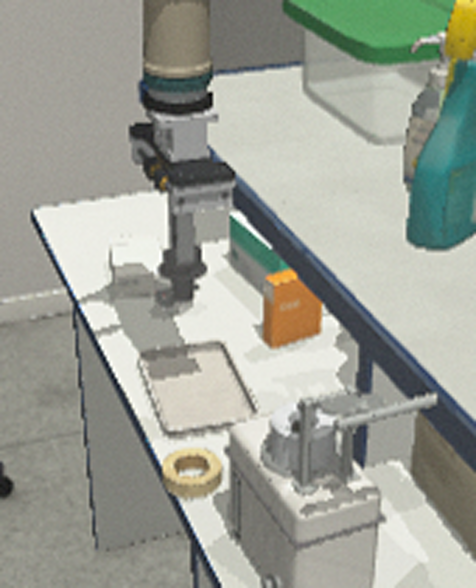

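The side view shows the cap upright in the fingers above the tray, at crop (183,280). The tab is still laid back and the tape hasn't moved. Next I lower the cap.

>>> carry_out(
  targets=[
    {"translation": [-0.03,0.13,0.4],"yaw": 0},
    {"translation": [0,0,0.5],"yaw": 0},
    {"translation": [0,0,0.5],"yaw": 0},
    {"translation": [0,0,0.4],"yaw": 0},
    {"translation": [0,0,0.2],"yaw": 0},
  ],
)

```text
clock: 17.48
tcp_pos: [0.5218, 0.2755, 0.0958]
tool_rot: [0.0, 0.0, 1.0, 0.0]
contact_force: [-0.8, -0.2, -0.2]
gripper_width: 0.014
gripper_force: 24.9
```

>>> carry_out(
  targets=[
    {"translation": [0,0,0.15],"yaw": 0},
    {"translation": [0,0,0.06],"yaw": 0},
    {"translation": [0,0,0],"yaw": 0},
    {"translation": [0,0,0],"yaw": 0},
  ],
)

```text
clock: 17.98
tcp_pos: [0.5218, 0.2756, 0.0836]
tool_rot: [0.001, -0.0, 1.0, 0.0]
contact_force: [0.2, -0.3, -0.6]
gripper_width: 0.0137
gripper_force: 24.9
```

```bash
python3 - <<'E'
from h import *
plan([.52,.275,.0676],np.pi/2)
E
```

```text
clock 17.98 tcp [0.5218 0.2756 0.0836] h 1.571 yaw 0.0 shift [ 0.029 -0.01   0.267] F [ 0.2 -0.3 -0.6] w 0.01366332144538053 gf 24.91461306810379 q6 -1.202984921760594
```

>>> carry_out(
  targets=[
    {"translation": [0,0,0.06],"yaw": 0},
    {"translation": [0,0,0.06],"yaw": 0},
    {"translation": [0,0,0.06],"yaw": 0},
    {"translation": [0,0,0.03],"yaw": 0},
    {"translation": [0,0,0],"yaw": 0},
  ],
)

```text
clock: 18.6
tcp_pos: [0.5212, 0.2754, 0.0701]
tool_rot: [-0.0, -0.0, 1.0, -0.0]
contact_force: [0.8, 0.2, -0.5]
gripper_width: 0.0133
gripper_force: 24.9
```

>>> carry_out(
  targets=[
    {"translation": [0,0,0.02],"yaw": 0},
    {"translation": [0,0,0],"yaw": 0},
  ],
)

```text
clock: 18.85
tcp_pos: [0.5213, 0.2754, 0.0692]
tool_rot: [0.0, -0.0, 1.0, 0.0]
contact_force: [-0.5, -0.1, -0.6]
gripper_width: 0.0137
gripper_force: 24.9
```

>>> carry_out(
  targets=[
    {"translation": [0,0,0.015],"yaw": 0},
    {"translation": [0,0,0],"yaw": 0},
  ],
)

```text
clock: 19.1
tcp_pos: [0.5213, 0.2754, 0.0682]
tool_rot: [-0.0, -0.0, 1.0, 0.0]
contact_force: [-0.0, 0.4, -0.9]
gripper_width: 0.0136
gripper_force: 24.9
```

>>> carry_out(
  targets=[
    {"translation": [0,0,0.012],"yaw": 0},
    {"translation": [0,0,0],"yaw": 0},
  ],
)

```text
clock: 19.35
tcp_pos: [0.5214, 0.2754, 0.068]
tool_rot: [0.0, -0.0, 1.0, 0.0]
contact_force: [-0.9, -0.8, 3.1]
gripper_width: 0.0137
gripper_force: 24.9
```

>>> carry_out(
  targets=[
    {"translation": [0,0,0.012],"yaw": 0},
    {"translation": [0,0,0],"yaw": 0},
  ],
)

```text
clock: 19.6
tcp_pos: [0.5215, 0.2754, 0.068]
tool_rot: [0.0, -0.0, 1.0, 0.0]
contact_force: [-1.9, -0.8, 8.1]
gripper_width: 0.0135
gripper_force: 24.9
```

Contact with the tray floor is at TCP z=0.068, as expected. I'll ease off, release, and retreat straight up.

>>> carry_out(
  targets=[
    {"translation": [0,0,-0.015],"yaw": 0},
    {"translation": [0,0,0],"yaw": 0},
  ],
)

```text
clock: 19.85
tcp_pos: [0.5215, 0.2754, 0.068]
tool_rot: [0.0, -0.0, 1.0, 0.0]
contact_force: [-0.1, -1.7, 4.0]
gripper_width: 0.014
gripper_force: 24.9
```

>>> carry_out(
  targets=[
    {"translation": [0,0,0],"yaw": 0},
    {"translation": [0,0,0],"yaw": 0},
    {"translation": [0,0,0],"yaw": 0},
    {"translation": [0,0,0],"yaw": 0},
  ],
  hand=30,
)

```text
clock: 20.35
tcp_pos: [0.5213, 0.2755, 0.0676]
tool_rot: [-0.0, -0.0, 1.0, 0.0]
contact_force: [0.7, 0.8, 0.5]
gripper_width: 0.0297
gripper_force: 0.0
```

>>> carry_out(
  targets=[
    {"translation": [0,0,-0.1],"yaw": 0},
    {"translation": [0,0,-0.3],"yaw": 0},
    {"translation": [0,0,-0.5],"yaw": 0},
    {"translation": [0,0,-0.6],"yaw": 0},
    {"translation": [0,0,-0.7],"yaw": 0},
  ],
)

```text
clock: 20.98
tcp_pos: [0.5209, 0.2753, 0.2009]
tool_rot: [-0.0, -0.0, 1.0, -0.0]
contact_force: [0.5, -0.1, -0.1]
gripper_width: 0.0297
gripper_force: 0.0
```

>>> carry_out(
  targets=[
    {"translation": [0,0,-0.7],"yaw": 0},
    {"translation": [0,0,-0.7],"yaw": 0},
    {"translation": [0,0,-0.4],"yaw": 0},
    {"translation": [0,0,0],"yaw": 0},
    {"translation": [0,0,0],"yaw": 0},
  ],
)

```text
clock: 21.6
tcp_pos: [0.5207, 0.2752, 0.3067]
tool_rot: [-0.001, -0.0, 1.0, -0.0]
contact_force: [-0.4, -0.0, 0.4]
gripper_width: 0.0297
gripper_force: 0.0
```

```bash
python3 - <<'E'
from h import *
plan([.52,.275,.0676],np.pi/2)
a,d=snap('side','s5'); cv2.imwrite('pics/s5z.png',cv2.resize(cv2.cvtColor(a[130:270,190:340],cv2.COLOR_RGB2BGR),None,fx=3.6,fy=3.6,interpolation=cv2.INTER_CUBIC))
P=cloud('side',d); m=(np.hypot(P[...,0]-.5215,P[...,1]-.2754)<.035)&(P[...,2]<.09); q=P[m]; print(len(q),np.percentile(q[:,2],[50,90,99]))
m&=(P[...,2]>.035); print(P[m][:,:2].mean(0))
E
```

```text
clock 21.6 tcp [0.5207 0.2752 0.3067] h 1.571 yaw 0.0 shift [ 1.200e-02 -3.000e-03  3.984e+00] F [-0.4 -0.   0.4] w 0.029734012675239035 gf 0.0 q6 -1.2030152232467481
398 [0.01128526 0.0600818  0.06773669]
[0.51953395 0.26611977]
```

View pics/s5z.png

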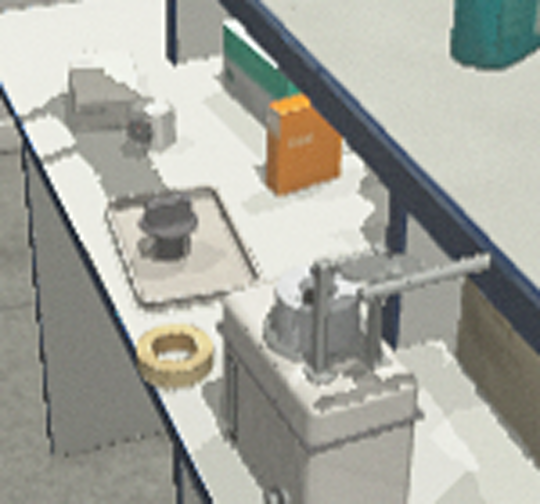

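The cap stands upright on its stem in the tray at crop (168,228), with its top at about 66 mm as expected. The tab is laid back and the neck is empty, so I'm handing the job in.

```bash
python3 -c "
from workcell import *
print(job_done())"
```

```text
the job is handed in; nothing more can be done
None
```

The job is handed in after about 22 s: the tab is laid fully back, and the cap was pressed to its stop, unscrewed and left standing upright on its stem in the steel tray.

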